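# Assemble the craft-table display stand and line up the peg figures by height

## Task

Finish the little display stand: first lower the plywood plate, house side up and either way round, over both dowel pins of the wooden foot until it sits flat on the foot. Then stand the four peg figures upright on the plate's four rings in order of height, the tallest on the ring next to the house and the shortest on the ring farthest from it. Leave the glue jar where it is.

Things in the scene. Friction and masses are not known exactly. Their poses are not given: they have to be found in the camera images.
- foot: Fixed foot of the stand: wooden bar 300 mm long (x), 30 wide (y), 30 high, on the table's left or right, with two dowel pins on its top at x = -125 and +125, y = 0: 10 mm diameter, straight for 15 mm, then a 5 mm taper to a 4 mm tip (tips 50 mm above the table). Origin: centre of its underside, on the table; z up.
- plate: Loose plywood plate 320 mm long (x), 50 wide (y), 18 thick, 0.17 kg, starts flat, right side up. 13 mm through holes at x = -125, +125, y = 0. Model house (32 wide, 45 high) fixed on top at x = 138 to 158. Four 42 mm rings on top at x = -90, -30, 30, 90, y = 0. Origin: middle of underside (balance point within 15 mm); z up. Seated on the foot its top is 48 mm above the table.
- figure_a: The shortest of four plain turned beech peg figures (round body with a ball head): 46 mm tall, straight round body 28 mm in diameter up to 21 mm from its flat foot, then tapering to the neck at 29 mm; 16 g or so. Origin: centre of its underside; z up along its axis; it is round, so its yaw means nothing.
- figure_b: The second shortest of four plain turned beech peg figures (round body with a ball head): 60 mm tall, straight round body 31 mm in diameter up to 31 mm from its flat foot, then tapering to the neck at 41 mm; 26 g or so. Origin: centre of its underside; z up along its axis; it is round, so its yaw means nothing.
- figure_c: The second tallest of four plain turned beech peg figures (round body with a ball head): 74 mm tall, straight round body 34 mm in diameter up to 40 mm from its flat foot, then tapering to the neck at 53 mm; 38 g or so. Origin: centre of its underside; z up along its axis; it is round, so its yaw means nothing.
- figure_d: The tallest of four plain turned beech peg figures (round body with a ball head): 88 mm tall, straight round body 37 mm in diameter up to 49 mm from its flat foot, then tapering to the neck at 65 mm; 53 g or so. Origin: centre of its underside; z up along its axis; it is round, so its yaw means nothing.
- glue_jar: Small round loose jar of glue with pale sides and a black lid, 40 mm in diameter, 50 mm high, standing among the figures; a bystander. Origin: centre of its underside.
Mind the look-alikes: they are no part of the job. What is shaped like the figure_d but turquoise is not meant.

How it is judged:
On the way, in this order (a step that is already met when the one before it is completed fails the run):
1. the plate sits flat on the foot with both pins in its holes, and no finger touches it (x of plate in the frame of foot between -0.004 and 0.004 m and y of plate in the frame of foot between -0.004 and 0.004 m and z of plate in the frame of foot between 0.026 and 0.033 m and angle between the x axis of plate and the x axis of foot, either way round below 0.04 rad and angle between plate's own z axis and vertical below 0.03 rad and contact force between the fingers and plate below 0.1 N), for 0.2 s.
2. the four figures stand on their rings in order of height, tallest next to the house (x of plate in the frame of foot between -0.004 and 0.004 m and y of plate in the frame of foot between -0.004 and 0.004 m and z of plate in the frame of foot between 0.026 and 0.033 m and angle between the x axis of plate and the x axis of foot, either way round below 0.04 rad and angle between plate's own z axis and vertical below 0.03 rad and x of figure_a in the frame of plate between -0.102 and -0.078 m and y of figure_a in the frame of plate between -0.012 and 0.012 m and z of figure_a in the frame of plate between 0.013 and 0.023 m and angle between each of figure_a, figure_b, figure_c, figure_d's own z axis and vertical below 0.08 rad and x of figure_b in the frame of plate between -0.042 and -0.018 m and y of figure_b in the frame of plate between -0.012 and 0.012 m and z of figure_b in the frame of plate between 0.013 and 0.023 m and x of figure_c in the frame of plate between 0.018 and 0.042 m and y of figure_c in the frame of plate between -0.012 and 0.012 m and z of figure_c in the frame of plate between 0.013 and 0.023 m and x of figure_d in the frame of plate between 0.078 and 0.102 m and y of figure_d in the frame of plate between -0.012 and 0.012 m and z of figure_d in the frame of plate between 0.013 and 0.023 m), for 0.2 s.
At the end, for the whole second after the job is handed in: Plate flat on the foot, both pins in its holes (centred within 4 mm, within 3 mm of the bar's top, level to 0.03 rad); each figure upright (0.08 rad) on it within 12 mm along and across of its own ring's centre, tallest next to the house down to shortest at the far end; all released, at rest (all of step 2 and linear speed of each of figure_a, figure_b, figure_c, figure_d, plate below 0.02 m/s); the robot touches nothing.
It fails at once if the glue jar is shifted by more than 25 mm or knocked over (distance of glue_jar from where it was at the start of the episode above 0.025 m or angle between glue_jar's own z axis and vertical above 0.5 rad).
It also fails if it takes over 109 s, if anything falls off the work surface, if the arm or the gripper's body presses on something with over 40 N, if the wrist force passes 120 N, or if a joint passes its speed limit or range.

## Robot

A 6-joint arm with a two-finger parallel gripper is mounted at the origin on the work surface. World frame = base frame: x ahead of the robot, y to its left, z up, the work surface at z = 0. Lengths are in m, angles in rad, forces in N, time in s.
With the tool pointing down it reaches from about 0.35 to 0.85 m from the base axis. Payload 8.1 kg.
Tool frame: the origin (TCP) lies at the centre of the arm's flange, where the gripper is bolted on; the fingertips stand 186 mm ahead of it and the grasp point (between the pads) lies 167 mm ahead of it; z points along the fingers, y is the line along which they close (so a half turn about z gives the same grasp; the last joint's range is limited). The gripper opens to 93 mm and grips with 3 to 60 N. Pads are 15 mm wide; open, the fingers measure 128 mm over their backs; the gripper's body (75 mm by 188 mm) begins 65 mm behind the grasp point.
Start: joints at [1.017, 0.13, 1.488, -0, 1.523, -0.085], TCP at [0.271, 0.535, 0.405] pointing down, gripper open.
Joint ranges: [-2.96, 2.96], [-0.89, 2.26], [0.02, 2.5], [-1.34, 4.48], [0, 2.73], [-2.66, 2.66]. Speed limits (rad/s): [2.39, 2.39, 2.79, 3.14, 3.14, 3.14].

## Interface

Orientations are given as a rotation vector (axis times angle).
In Python, from plant import read_state, read_camera, camera_params, robot gives the robot as it stands.
- The arm moves only by the tool carry_out, never from a script. Its argument "targets" is a list of rows, each an object of numbers: "hand": the opening in per cent of the stroke, from 0 (shut) to 100 (fully open); "x", "y", "z": the shift along the tool's x, y, z in m; "ax", "ay", "az": the turn, a rotation vector about the tool's x, y, z in rad. In form: [{"hand": .., "x": .., "y": .., "z": .., "ax": .., "ay": .., "az": ..}, ...]. A call has 1 to 8 rows; each row is the pose to reach, as a shift and turn from the pose commanded when the call began, along the tool's axes at that moment; what a row does not reach only later rows make up. A row lasts 1/8 s, in which the tool goes at most 62.5 mm and 10.7 degrees, less where a joint would pass 70% of its speed; a pose out of reach is approached as far as the arm can. A call with a gripper value outside its range is refused whole. The fingers move at their own pace and stop on an object; "newtons" is the grip in N (left out, the last holds). Time passes only in rows, so rows that repeat a pose let the fingers close. It gives the time, the measured TCP pose, the force, the opening and the grip force at its end, in the units of the state.
- read_state(): the state, without advancing time (a new reading comes with each control period).
- read_camera(name): name is "scene" or "top"; returns (picture, depth): 420x560x3 uint8, blue, green, red; 420x560 float32, m along the optical axis (not along the pixel's ray), 0 where there is no reading.
- camera_params(name): a dict with "fx", "fy", "cx", "cy" (pixels), "k1" (the pictures are not rectified: a ray, as slopes to the right and down, at radius r is drawn at 1 + k1 r^2 times it, then the intrinsics apply), "position" and "rotation" of the camera in the world. Camera axes: x right, y up, looking along -z (the intrinsics and any distortion apply to the point x, -y, -z); pixel columns grow to the right and rows downward; lengths in m; the calibration is good to about 2 mm. A picture is of the moment at which its call begins. camera_params takes no time and is no camera call.
- robot.close_job(): hands the job in; it is judged then, once.
The state is a dict: "t": time; "q": joint angles; "dq": joint speeds; "joint_torque": joint torques, N m; "tool_pos": TCP position; "orientation": TCP orientation; "force": force on the tool from outside, world axes, zero at the start; "wrist_torque": the same for the moment, N m; "opening": finger opening in m; "gripper_force": force on a finger pad.
Only numpy, scipy, OpenCV 4.12 (cv2) and the standard library are available. Lean on these libraries where they do the work, as an engineer would, in place of code of your own. Each camera call takes 0.05 s, during which the arm holds its last target. There are 200 camera calls.

## Working session

There is one attempt and no reset: what is moved stays moved. The work goes in short steps, Python scripts to look and compute and a tool call to move; the robot and the scene stay as the last step left them, time stands still between calls to the robot, and variables do not carry over. Pictures are saved under pics/ and viewed, at most 14 in all, crops included, and the job is handed in when it is done.

Besides the shell and the picture viewer there is one more tool, called after ">>>" as name(argument=value, ...), one argument or row to a line, values as JSON. carry_out: Moves the arm, as the interface text tells. Its arguments: {"type":"object","properties":{"targets":{"type":"array","items":{"type":"object","properties":{"hand":{"type":"number"},"x":{"type":"number"},"y":{"type":"number"},"z":{"type":"number"},"ax":{"type":"number"},"ay":{"type":"number"},"az":{"type":"number"}}}},"newtons":{"type":"number"}},"required":["targets"]}

```bash
mkdir -p pics
cat > h.py <<'E'
import numpy as np, cv2
from plant import read_state, read_camera, camera_params, robot
def rays(n,uv):
    p=camera_params(n);uv=np.atleast_2d(np.float64(uv))
    K=np.array([[p['fx'],0,p['cx']],[0,p['fy'],p['cy']],[0,0,1]])
    s=cv2.undistortPoints(uv[:,None],K,np.array([p['k1'],0,0,0]))[:,0]
    R=np.array(p['rotation']); d=np.c_[s[:,0],-s[:,1],-np.ones(len(s))]@R.T
    return np.array(p['position']),d
def onplane(n,uv,z):
    o,d=rays(n,uv); return o+d*((z-o[2])/d[:,2])[:,None]
def cloud(n,D):
    v,u=np.mgrid[:D.shape[0],:D.shape[1]]
    o,d=rays(n,np.c_[u.ravel(),v.ravel()])
    P=o+d*D.ravel()[:,None]; P[D.ravel()==0]=np.nan
    return P.reshape(*D.shape,3)
E
python3 - <<'E'
from h import *
for n in('top','scene'):
    im,D=read_camera(n);cv2.imwrite(f'pics/{n}0.png',im);np.save(n+'.npy',D);p=camera_params(n);print(n,p)
s=read_state();print(s)
E
```

```text
top {'fx': 473.57542743257875, 'fy': 473.57542743257875, 'cx': 285.7773229237511, 'cy': 214.52967110977386, 'k1': -0.002404141244213934, 'position': array([0.3503062 , 0.06122987, 1.13048931]), 'rotation': array([ 0.10882946, -0.14563768, -1.57789678])}
scene {'fx': 400.07481673972546, 'fy': 400.07481673972546, 'cx': 278.46211922099025, 'cy': 205.6690522798228, 'k1': -0.054735124994548356, 'position': array([ 1.12407655, -0.0656067 ,  0.55204586]), 'rotation': array([0.69515882, 0.58742107, 1.26787898])}
{'t': 0.1, 'q': array([ 1.01660732e+00,  1.31121396e-01,  1.48914785e+00,  7.91698732e-06,
        1.52300501e+00, -8.54192579e-02]), 'dq': array([ 0.00079717, -0.00244566, -0.00170425,  0.00027011,  0.00082205,
        0.00021094]), 'joint_torque': array([ 1.62227992e-03, -5.61344504e+01, -4.93094194e+01,  7.71916215e-02,
        2.91523885e-02, -3.30095418e-05]), 'tool_pos': array([0.27095818, 0.53511191, 0.4037831 ]), 'orientation': array([-7.29494143e-01, -3.05517068e+00,  2.50318668e-03]), 'force': array([ 0.0861907 , -0.01946242,  0.61525776]), 'wrist_torque': array([-0.01134037,  0.01692664, -0.00787877]), 'gripper_force': 0.0, 'opening': 0.09270309905570039}
```

Rotation is a rotation vector; the helper needs Rodrigues.

```bash
sed -i "s/R=np.array(p\['rotation'\])/R=cv2.Rodrigues(np.float64(p['rotation']))[0]/" h.py
```

```text
(no output)
```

View pics/top0.png

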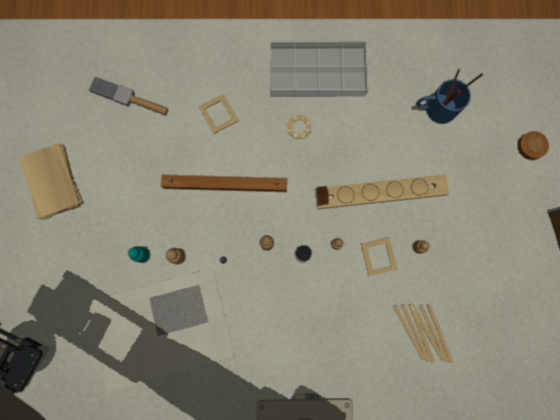

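View pics/scene0.png

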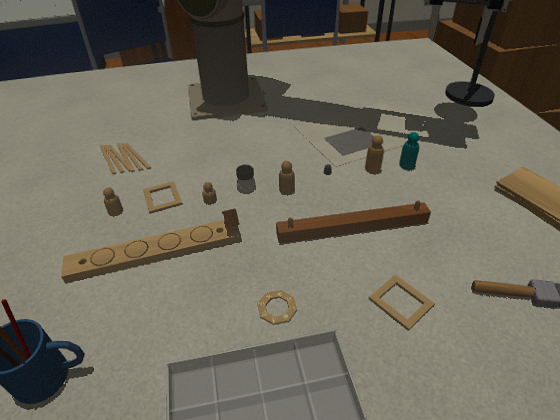

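The top picture shows the foot (162–287, 183), the plate (317–447, 190) with its house at the left (323,196), and the jar at (303,253). The figures are at (175,255), (266,242), (337,243) and (421,246), with the turquoise look-alike at (138,254).

Run:
```python
from h import *
C={n:cloud(n,np.load(n+'.npy')) for n in('top','scene')}
T=C['top'];im=cv2.imread('pics/top0.png')
tb=T[120:300:10,100:450:10,2].ravel();print('table z',np.nanmedian(tb))
def rect(x0,x1,y0,y1,zl,zh,nm):
    P=T[y0:y1,x0:x1].reshape(-1,3);m=(P[:,2]>zl)&(P[:,2]<zh);P=P[m]
    r=cv2.minAreaRect(P[:,:2].astype(np.float32));print(nm,m.sum(),r,np.median(P[:,2]))
rect(150,300,165,200,.02,.036,'foot');rect(305,460,165,220,.01,.026,'plate')
h=T[180:215,310:335].reshape(-1,3);h=h[h[:,2]>.035];print('house',len(h),np.median(h,0))
for nm,(u,v) in dict(teal=(138,254),f1=(175,255),f2=(266,242),jar=(303,253),f3=(337,243),f4=(421,246),dot=(223,260)).items():
    P=T[v-14:v+14,u-14:u+14].reshape(-1,3);P=P[P[:,2]>.012];
    c=np.median(P,0)
    S=C['scene'].reshape(-1,3);S=S[(S[:,2]>.008)&(np.hypot(*(S[:,:2]-c[:2]).T)<.035)]
    print(nm,len(P),'top med',c.round(4),'zmax',P[:,2].max().round(4),'scene n',len(S),'zmax',S[:,2].max().round(3) if len(S) else 0, 'y range',np.percentile(S[:,1],[2,98]).round(4) if len(S) else 0,'headxy',P[P[:,2]>P[:,2].max()-.008].mean(0).round(4))
# dark spots: pins / holes
a=cv2.resize(im[160:220,150:300],None,fx=5,fy=5,interpolation=2);b=cv2.resize(im[160:220,305:455],None,fx=5,fy=5,interpolation=2)
cv2.imwrite('pics/bars.png',np.vstack([a,b]))
```

```text
table z 0.0013839535098398859
foot 1603 ((0.6099458336830139, 0.18189607560634613), (0.29941651225090027, 0.03145548328757286), 87.86383819580078) 0.030701308293816787
plate 2546 ((0.5879691243171692, -0.19874493777751923), (0.05167087912559509, 0.32088273763656616), 5.63595724105835) 0.019412691449535724
house 203 [ 0.56967596 -0.051244    0.05385666]
teal 284 top med [0.4382 0.3669 0.0606] zmax 0.0923 scene n 491 zmax 0.088 y range [0.3566 0.3867] headxy [0.4397 0.3739 0.0869]
f1 254 top med [0.4332 0.284  0.0618] zmax 0.0921 scene n 467 zmax 0.087 y range [0.2744 0.3043] headxy [0.4357 0.2908 0.0869]
f2 179 top med [0.4614 0.0804 0.0517] zmax 0.0779 scene n 409 zmax 0.076 y range [0.0647 0.0962] headxy [0.4644 0.0808 0.0731]
jar 244 top med [ 0.4371 -0.0033  0.0501] zmax 0.0563 scene n 420 zmax 0.053 y range [-0.022   0.0134] headxy [ 0.4383 -0.0041  0.0511]
f3 110 top med [ 0.4598 -0.0828  0.0302] zmax 0.0509 scene n 207 zmax 0.048 y range [-0.098  -0.0729] headxy [ 0.4615 -0.0854  0.0456]
f4 171 top med [ 0.4495 -0.2775  0.0405] zmax 0.0633 scene n 337 zmax 0.061 y range [-0.2952 -0.2687] headxy [ 0.4518 -0.2821  0.059 ]
dot 36 top med [0.4275 0.1839 0.0205] zmax 0.024 scene n 51 zmax 0.022 y range [0.1772 0.1918] headxy [0.4273 0.1839 0.0208]
```

View pics/bars.png

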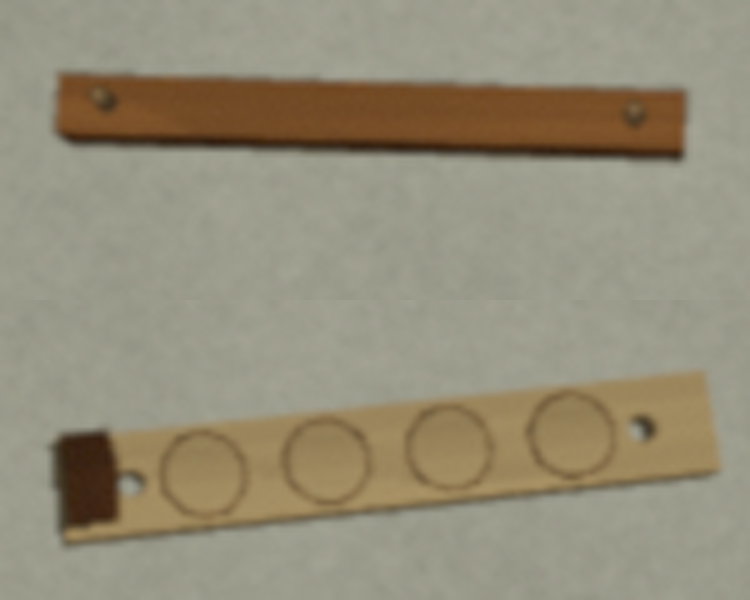

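The crop shows the pins at top pixels (170.6,179.8) and (276.6,183.0). The plate holes are at (331.2,196.6), next to the house, and (433.2,185.8).

```bash
cat >> h.py <<'E'
def to(x,y,z,ydir):  # ydir: angle of finger closing line in world (rad)
    s=read_state();R=cv2.Rodrigues(np.float64(s['orientation']))[0]
    best=None
    for a in(ydir,ydir+np.pi):
        Y=np.array([np.cos(a),np.sin(a),0]);Z=np.array([0,0,-1.]);G=np.c_[np.cross(Y,Z),Y,Z]
        r=cv2.Rodrigues(R.T@G)[0].ravel()
        if best is None or np.linalg.norm(r)<np.linalg.norm(best):best=r
    d=R.T@(np.array([x,y,z])-s['tool_pos'])
    print('t',round(s['t'],2),'tcp',s['tool_pos'].round(4),'shift',d.round(4),'turn',best.round(4),'q6',s['q'][5].round(2),'op',s['opening'].round(4),'gf',round(s['gripper_force'],1),'F',s['force'].round(1))
E
python3 - <<'E'
from h import *
p=onplane('top',[(170.6,179.8),(276.6,183)],.047);h=onplane('top',[(331.2,196.6),(433.2,185.8)],.0175)
for q in(p,h):
    d=q[0]-q[1];print(q.round(4),'mid',q.mean(0).round(4),'len',np.linalg.norm(d[:2]),'ang',np.degrees(np.arctan2(d[1],d[0])))
print(cv2.Rodrigues(np.float64(read_state()['orientation']))[0].round(3))
to(.5875,-.199,.30,np.radians(5.7))
E
```

```text
[[0.6116 0.3025 0.047 ]
 [0.6021 0.0552 0.047 ]] mid [0.6069 0.1789 0.047 ] len 0.24749023466382358 ang 87.79295222655196
[[ 0.5745 -0.0757  0.0175]
 [ 0.5991 -0.3243  0.0175]] mid [ 0.5868 -0.2     0.0175] len 0.24981395595292433 ang 95.6634782014188
[[-0.892  0.452 -0.001]
 [ 0.452  0.892 -0.001]
 [ 0.    -0.002 -1.   ]]Traceback (most recent call last):
  File "<stdin>", line 6, in <module>
  File "h.py", line 24, in to
    print('t',round(s['t'],2),'tcp',s['tool_pos'].round(4),'shift',d.round(4),'turn',best.round(4),'q6',s['q'][5].round(2),'op',s['opening'].round(4),'gf',round(s['gripper_force'],1),'F',s['force'].round(1))
                                                                                                                                ^^^^^^^^^^^^^^^^^^
AttributeError: 'float' object has no attribute 'round'
```

```bash
sed -i "s/s\['q'\]\[5\].round(2)/round(float(s['q'][5]),2)/;s/s\['opening'\].round(4)/round(s['opening'],4)/" h.py
python3 - <<'E'
from h import *
to(.587,-.1995,.28,np.radians(5.66))
# pins in scene image
im=cv2.imread('pics/scene0.png');cv2.imwrite('pics/pins_s.png',cv2.resize(im[195:245,270:440],None,fx=4.7,fy=4.7,interpolation=2))
E
```

```text
t 0.1 tcp [0.271  0.5351 0.4038] shift [-0.6139 -0.5124  0.1245] turn [-1.6000e-03  7.0000e-04  1.0032e+00] q6 -0.09 op 0.0927 gf 0.0 F [ 0.1 -0.   0.6]
```

View pics/pins_s.png

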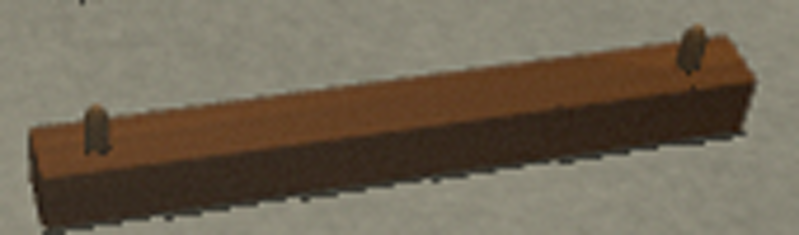

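The crop shows the pin tips at scene pixels (290.6,217.1) and (418.1,201.0), and their bases at (290.4,227.6) and (416.6,210.3).

>>> carry_out(
  targets=[
    {"x": -0.614, "y": -0.512, "z": 0.1, "az": 1.003, "hand": 100},
    {"x": -0.614, "y": -0.512, "z": 0.1, "az": 1.003, "hand": 100},
    {"x": -0.614, "y": -0.512, "z": 0.1, "az": 1.003, "hand": 100},
    {"x": -0.614, "y": -0.512, "z": 0.1, "az": 1.003, "hand": 100},
    {"x": -0.614, "y": -0.512, "z": 0.1, "az": 1.003, "hand": 100},
    {"x": -0.614, "y": -0.512, "z": 0.1, "az": 1.003, "hand": 100},
    {"x": -0.614, "y": -0.512, "z": 0.1, "az": 1.003, "hand": 100},
    {"x": -0.614, "y": -0.512, "z": 0.1, "az": 1.003, "hand": 100},
  ],
)

```text
schema error: expected keys hand, x, y, z, ax, ay, az
```

Run:
```python
from h import *
for uv,z in(([(418.1,201),(290.6,217.1)],.0495),([(416.6,210.3),(290.4,227.6)],.03)):
    q=onplane('scene',uv,z);d=q[0]-q[1];print(q.round(4),q.mean(0).round(4),np.degrees(np.arctan2(d[1],d[0])),np.linalg.norm(d))
to(.587,-.1995,.28,np.radians(5.66))
```

```text
[[0.615  0.3056 0.0495]
 [0.6036 0.0577 0.0495]] [0.6093 0.1816 0.0495] 87.36227347411332 0.24821876451950356
[[0.6198 0.3045 0.03  ]
 [0.6109 0.0556 0.03  ]] [0.6154 0.1801 0.03  ] 87.94255736546488 0.24908679903063655
t 0.1 tcp [0.271  0.5351 0.4038] shift [-0.6139 -0.5124  0.1245] turn [-1.6000e-03  7.0000e-04  1.0032e+00] q6 -0.09 op 0.0927 gf 0.0 F [ 0.1 -0.   0.6]
```

>>> carry_out(
  targets=[
    {"x": -0.614, "y": -0.512, "z": 0.1, "ax": 0, "ay": 0, "az": 1.003, "hand": 100},
    {"x": -0.614, "y": -0.512, "z": 0.1, "ax": 0, "ay": 0, "az": 1.003, "hand": 100},
    {"x": -0.614, "y": -0.512, "z": 0.1, "ax": 0, "ay": 0, "az": 1.003, "hand": 100},
    {"x": -0.614, "y": -0.512, "z": 0.1, "ax": 0, "ay": 0, "az": 1.003, "hand": 100},
    {"x": -0.614, "y": -0.512, "z": 0.1, "ax": 0, "ay": 0, "az": 1.003, "hand": 100},
    {"x": -0.614, "y": -0.512, "z": 0.1, "ax": 0, "ay": 0, "az": 1.003, "hand": 100},
    {"x": -0.614, "y": -0.512, "z": 0.1, "ax": 0, "ay": 0, "az": 1.003, "hand": 100},
    {"x": -0.614, "y": -0.512, "z": 0.1, "ax": 0, "ay": 0, "az": 1.003, "hand": 100},
  ],
)

```text
t: 1.1
tool_pos: [0.4677, 0.0777, 0.3423]
orientation: [2.109, 2.329, 0.0]
force: [1.6, 0.8, 0.1]
opening: 0.0932
gripper_force: 0.0
```

Run:
```python
from h import *
to(.587,-.1995,.28,np.radians(5.66))
```

```text
t 1.1 tcp [0.4677 0.0777 0.3423] shift [-0.2876  0.0913  0.0623] turn [ 0.0002 -0.0001  0.0002] q6 -0.04 op 0.0932 gf 0.0 F [1.6 0.8 0.1]
```

>>> carry_out(
  targets=[
    {"x": -0.285, "y": 0.09, "z": 0.06, "ax": 0, "ay": 0, "az": 0, "hand": 100},
    {"x": -0.285, "y": 0.09, "z": 0.06, "ax": 0, "ay": 0, "az": 0, "hand": 100},
    {"x": -0.285, "y": 0.09, "z": 0.06, "ax": 0, "ay": 0, "az": 0, "hand": 100},
    {"x": -0.285, "y": 0.09, "z": 0.06, "ax": 0, "ay": 0, "az": 0, "hand": 100},
    {"x": -0.285, "y": 0.09, "z": 0.06, "ax": 0, "ay": 0, "az": 0, "hand": 100},
    {"x": -0.285, "y": 0.09, "z": 0.06, "ax": 0, "ay": 0, "az": 0, "hand": 100},
    {"x": -0.285, "y": 0.09, "z": 0.06, "ax": 0, "ay": 0, "az": 0, "hand": 100},
    {"x": -0.285, "y": 0.09, "z": 0.06, "ax": 0, "ay": 0, "az": 0, "hand": 100},
  ],
)

```text
t: 2.1
tool_pos: [0.5851, -0.1939, 0.2831]
orientation: [2.107, 2.33, 0.001]
force: [-0.4, 0.6, 0.3]
opening: 0.0929
gripper_force: 0.0
```

Run:
```python
from h import *
to(.587,-.1995,.190,np.radians(5.66))
```

```text
t 2.1 tcp [ 0.5851 -0.1939  0.2831] shift [-0.0058  0.0013  0.0931] turn [ 0.0004 -0.0001  0.0015] q6 -0.5 op 0.0929 gf 0.0 F [-0.4  0.6  0.3]
```

>>> carry_out(
  targets=[
    {"x": -0.006, "y": 0.001, "z": 0.06, "ax": 0, "ay": 0, "az": 0, "hand": 100},
    {"x": -0.006, "y": 0.001, "z": 0.0925, "ax": 0, "ay": 0, "az": 0, "hand": 100},
    {"x": -0.006, "y": 0.001, "z": 0.0925, "ax": 0, "ay": 0, "az": 0, "hand": 100},
    {"x": -0.006, "y": 0.001, "z": 0.0925, "ax": 0, "ay": 0, "az": 0, "hand": 30},
    {"x": -0.006, "y": 0.001, "z": 0.0925, "ax": 0, "ay": 0, "az": 0, "hand": 30},
    {"x": -0.006, "y": 0.001, "z": 0.0925, "ax": 0, "ay": 0, "az": 0, "hand": 30},
    {"x": -0.006, "y": 0.001, "z": 0.0925, "ax": 0, "ay": 0, "az": 0, "hand": 30},
    {"x": -0.006, "y": 0.001, "z": 0.0925, "ax": 0, "ay": 0, "az": 0, "hand": 30},
  ],
  newtons=50,
)

```text
t: 3.1
tool_pos: [0.5868, -0.201, 0.1903]
orientation: [2.109, 2.328, 0.0]
force: [-1.1, 0.7, 0.4]
opening: 0.0499
gripper_force: 50.0
```

Run:
```python
from h import *
to(.609,.181,.27,np.radians(5.66-7.85))
```

```text
t 3.1 tcp [ 0.5868 -0.201   0.1903] shift [ 0.3779  0.0598 -0.0797] turn [2.000e-04 1.000e-04 1.372e-01] q6 -0.51 op 0.0499 gf 50.0 F [-1.1  0.7  0.4]
```

>>> carry_out(
  targets=[
    {"x": 0, "y": 0, "z": -0.05, "ax": 0, "ay": 0, "az": 0, "hand": 30},
    {"x": 0.05, "y": 0.008, "z": -0.08, "ax": 0, "ay": 0, "az": 0.02, "hand": 30},
    {"x": 0.11, "y": 0.017, "z": -0.08, "ax": 0, "ay": 0, "az": 0.05, "hand": 30},
    {"x": 0.17, "y": 0.027, "z": -0.08, "ax": 0, "ay": 0, "az": 0.08, "hand": 30},
    {"x": 0.23, "y": 0.037, "z": -0.08, "ax": 0, "ay": 0, "az": 0.11, "hand": 30},
    {"x": 0.29, "y": 0.047, "z": -0.08, "ax": 0, "ay": 0, "az": 0.137, "hand": 30},
    {"x": 0.34, "y": 0.054, "z": -0.08, "ax": 0, "ay": 0, "az": 0.137, "hand": 30},
    {"x": 0.378, "y": 0.06, "z": -0.08, "ax": 0, "ay": 0, "az": 0.137, "hand": 30},
  ],
)

```text
t: 4.1
tool_pos: [0.6086, 0.1835, 0.2698]
orientation: [-2.262, -2.18, 0.001]
force: [0.1, -0.4, -1.4]
opening: 0.0498
gripper_force: 50.0
```

>>> carry_out(
  targets=[
    {"x": 0, "y": 0, "z": 0, "ax": 0, "ay": 0, "az": 0, "hand": 30},
    {"x": 0, "y": 0, "z": 0, "ax": 0, "ay": 0, "az": 0, "hand": 30},
  ],
)

```text
t: 4.35
tool_pos: [0.6089, 0.1808, 0.2696]
orientation: [-2.263, -2.179, 0.002]
force: [0.5, -0.1, -1.9]
opening: 0.0493
gripper_force: 50.0
```

Run:
```python
from h import *
to(.609,.181,.27,np.radians(5.66-7.85))
im,D=read_camera('scene');tp,_=read_camera('top')
cv2.imwrite('pics/held.png',np.vstack([cv2.resize(im[130:260,250:470],(770,455)),]));cv2.imwrite('pics/held_full.png',im);cv2.imwrite('pics/held_top.png',tp)
P=cloud('scene',D).reshape(-1,3)
m=(P[:,2]>.09)&(P[:,2]<.104)&(abs(P[:,0]-.61)<.06)&(abs(P[:,1]-.18)<.18);Q=P[m]
for lo in(-.16,-.08,.05,.11):
    k=(Q[:,1]>.181+lo)&(Q[:,1]<.181+lo+.05);print(lo,k.sum(),np.median(Q[k],0).round(4))
```

```text
t 4.35 tcp [0.6089 0.1808 0.2696] shift [ 0.0002  0.0001 -0.0004] turn [-0.0009  0.0007  0.0006] q6 0.25 op 0.0493 gf 50.0 F [ 0.5 -0.1 -1.9]
-0.16 607 [0.609  0.0463 0.0974]
-0.08 607 [0.6125 0.1262 0.0977]
0.05 325 [0.628  0.2604 0.0975]
0.11 451 [0.6238 0.3129 0.0974]
```

View pics/held.png

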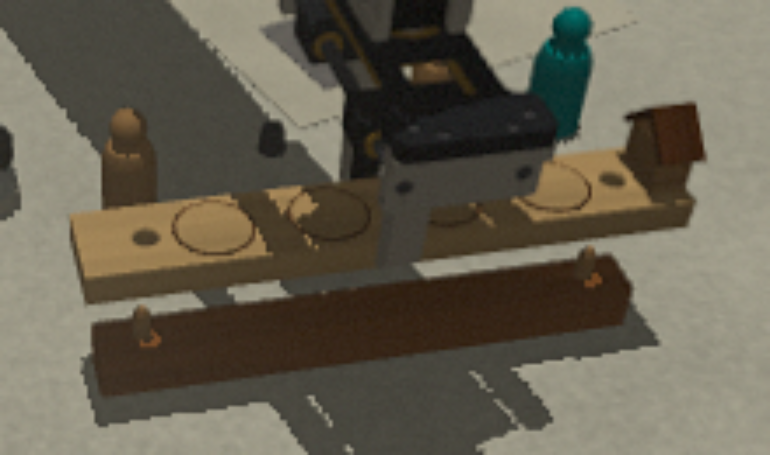

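The held plate is level. Its holes are at scene pixels (291.7,197.7) and (425.1,181.1), above pin tips at (290.3,217.7) and (418.0,201.1).

Run:
```python
from h import *
h=onplane('scene',[(425.1,181.1),(291.7,197.7)],.0973);p=onplane('scene',[(418.05,201.0),(290.5,217.4)],.0497)
for q in(h,p):
    d=q[0]-q[1];print(q.round(4),q.mean(0).round(4),np.degrees(np.arctan2(d[1],d[0])))
tp=cv2.imread('pics/held_top.png');cv2.imwrite('pics/ht.png',cv2.resize(tp[150:220,150:300],(750,350),interpolation=2))
```

```text
[[0.615  0.3086 0.0973]
 [0.6052 0.0592 0.0973]] [0.6101 0.1839 0.0973] 87.74805533312615
[[0.6152 0.3054 0.0497]
 [0.6045 0.0573 0.0497]] [0.6098 0.1813 0.0497] 87.54053827479
```

View pics/ht.png

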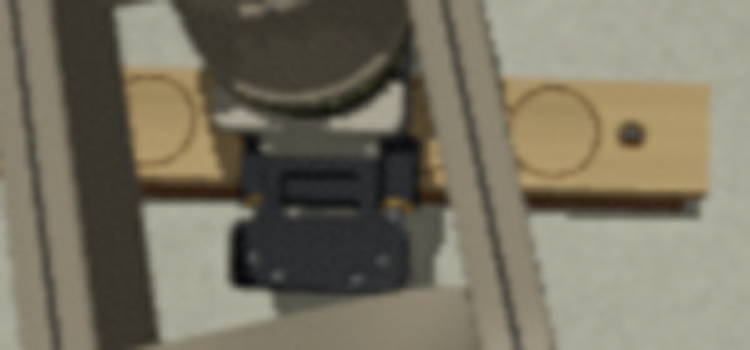

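The top crop shows the right hole at top pixel (276.2,176.8).

Run:
```python
from h import *
print(onplane('top',[(276.2,176.8)],.0973),onplane('top',[(276.6,183)],.048))
```

```text
[[0.6046306  0.05626866 0.0973    ]] [[0.60185831 0.05523724 0.048     ]]
```

>>> carry_out(
  targets=[
    {"x": -0.002, "y": -0.001, "z": 0.015, "ax": 0, "ay": 0, "az": 0, "hand": 30},
    {"x": -0.002, "y": -0.001, "z": 0.027, "ax": 0, "ay": 0, "az": 0, "hand": 30},
    {"x": -0.002, "y": -0.001, "z": 0.032, "ax": 0, "ay": 0, "az": 0, "hand": 30},
    {"x": -0.002, "y": -0.001, "z": 0.036, "ax": 0, "ay": 0, "az": 0, "hand": 30},
    {"x": -0.002, "y": -0.001, "z": 0.039, "ax": 0, "ay": 0, "az": 0, "hand": 30},
    {"x": -0.002, "y": -0.001, "z": 0.039, "ax": 0, "ay": 0, "az": 0, "hand": 30},
  ],
)

```text
t: 5.2
tool_pos: [0.608, 0.1793, 0.2311]
orientation: [-2.263, -2.179, 0.0]
force: [-1.2, -0.1, -2.1]
opening: 0.0495
gripper_force: 50.0
```

>>> carry_out(
  targets=[
    {"x": 0, "y": 0, "z": 0.005, "ax": 0, "ay": 0, "az": 0, "hand": 30},
    {"x": 0, "y": 0, "z": 0.009, "ax": 0, "ay": 0, "az": 0, "hand": 30},
    {"x": 0, "y": 0, "z": 0.01, "ax": 0, "ay": 0, "az": 0, "hand": 30},
    {"x": 0, "y": 0, "z": 0.01, "ax": 0, "ay": 0, "az": 0, "hand": 30},
  ],
)

```text
t: 5.7
tool_pos: [0.608, 0.1792, 0.221]
orientation: [-2.263, -2.179, 0.0]
force: [0.0, -0.0, -2.3]
opening: 0.0496
gripper_force: 50.0
```

Almost seated: 1 mm more, then release and rise.

>>> carry_out(
  targets=[
    {"x": 0, "y": 0, "z": 0.001, "ax": 0, "ay": 0, "az": 0, "hand": 30},
    {"x": 0, "y": 0, "z": 0.001, "ax": 0, "ay": 0, "az": 0, "hand": 100},
    {"x": 0, "y": 0, "z": 0.001, "ax": 0, "ay": 0, "az": 0, "hand": 100},
    {"x": 0, "y": 0, "z": 0.001, "ax": 0, "ay": 0, "az": 0, "hand": 100},
    {"x": 0, "y": 0, "z": 0.001, "ax": 0, "ay": 0, "az": 0, "hand": 100},
    {"x": 0, "y": 0, "z": -0.05, "ax": 0, "ay": 0, "az": 0, "hand": 100},
    {"x": 0, "y": 0, "z": -0.11, "ax": 0, "ay": 0, "az": 0, "hand": 100},
    {"x": 0, "y": 0, "z": -0.13, "ax": 0, "ay": 0, "az": 0, "hand": 100},
  ],
)

```text
t: 6.7
tool_pos: [0.6091, 0.1794, 0.3567]
orientation: [2.26, 2.176, 0.01]
force: [-0.2, -0.1, -0.6]
opening: 0.093
gripper_force: 0.0
```

Run:
```python
from h import *
to(.436,.290,.30,np.radians(-2.2))
im,D=read_camera('scene');cv2.imwrite('pics/seated.png',np.vstack([cv2.resize(im[130:260,250:470],(770,455)),]))
P=cloud('scene',D).reshape(-1,3)
Q=P[(P[:,2]>.04)&(P[:,2]<.056)&(abs(P[:,0]-.61)<.05)&(abs(P[:,1]-.18)<.18)]
for lo in(-.16,-.08,.0,.05,.11):
    k=(Q[:,1]>.181+lo)&(Q[:,1]<.181+lo+.05);print(lo,k.sum(),np.median(Q[k],0).round(4))
t,D=read_camera('top');P=cloud('top',D).reshape(-1,3)
Q=P[(P[:,2]>.04)&(P[:,2]<.056)&(abs(P[:,0]-.61)<.05)&(abs(P[:,1]-.18)<.18)]
print(cv2.minAreaRect(Q[:,:2].astype(np.float32)))
```

```text
t 6.7 tcp [0.6091 0.1794 0.3567] shift [ 0.1038 -0.1776  0.0556] turn [ 0.0073 -0.0018  0.0003] q6 0.24 op 0.093 gf 0.0 F [-0.2 -0.1 -0.6]
-0.16 604 [0.6082 0.0457 0.048 ]
-0.08 577 [0.6119 0.1258 0.0482]
0.0 546 [0.6138 0.206  0.0483]
0.05 537 [0.616  0.2554 0.0482]
0.11 431 [0.6236 0.3127 0.048 ]
((0.6084272861480713, 0.1684928834438324), (0.29355183243751526, 0.05145769193768501), 87.95375061035156)
```

View pics/seated.png

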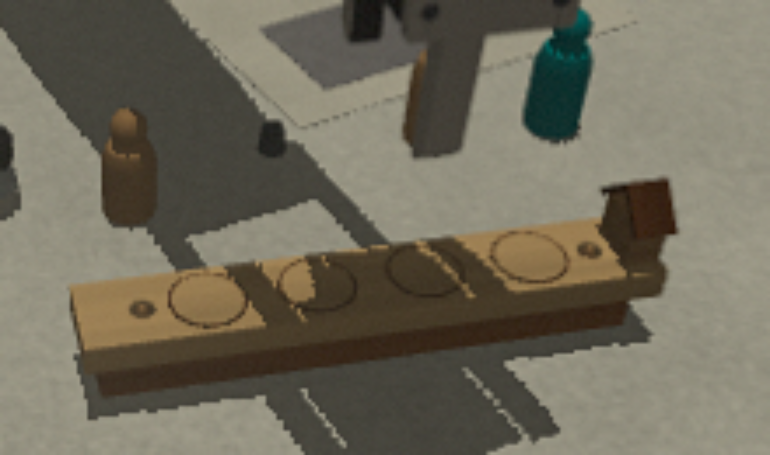

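The plate is seated flat, with both pins visible in the holes at crop (142,309) and (590,250). There are two candidates for figure_d in the top picture: the wooden one at (175,255) and the turquoise one at (138,254). The plain beech one is meant, since turquoise is excluded. I'll confirm this in a crop.

Run:
```python
from h import *
im=cv2.imread('pics/scene0.png');cv2.imwrite('pics/figs.png',cv2.resize(im[125:225,95:430],(800,239),interpolation=2))
r=onplane('scene',[(250+x/3.5,130+y/3.5) for x,y in((530,257),(427,272),(317,285),(208,299))],.048);print(r.round(4))
```

```text
[[0.6127 0.2724 0.048 ]
 [0.6115 0.2132 0.048 ]
 [0.608  0.1523 0.048 ]
 [0.6055 0.0929 0.048 ]]
```

View pics/figs.png

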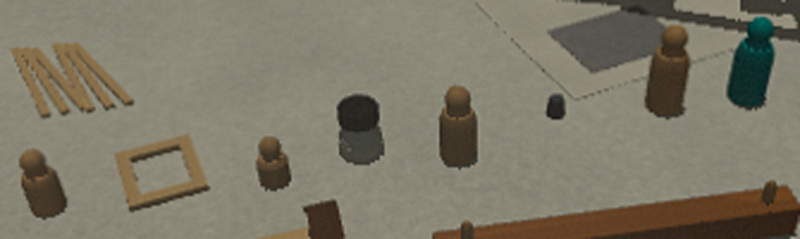

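>>> carry_out(
  targets=[
    {"x": 0.104, "y": -0.178, "z": 0.05, "ax": 0, "ay": 0, "az": 0, "hand": 100},
    {"x": 0.104, "y": -0.178, "z": 0.05, "ax": 0, "ay": 0, "az": 0, "hand": 100},
    {"x": 0.104, "y": -0.178, "z": 0.05, "ax": 0, "ay": 0, "az": 0, "hand": 100},
    {"x": 0.104, "y": -0.178, "z": 0.05, "ax": 0, "ay": 0, "az": 0, "hand": 100},
    {"x": 0.104, "y": -0.178, "z": 0.05, "ax": 0, "ay": 0, "az": 0, "hand": 100},
    {"x": 0.104, "y": -0.178, "z": 0.05, "ax": 0, "ay": 0, "az": 0, "hand": 100},
  ],
)

```text
t: 7.55
tool_pos: [0.4343, 0.2894, 0.3001]
orientation: [-2.263, -2.179, 0.002]
force: [0.0, -0.2, 0.2]
opening: 0.0931
gripper_force: 0.0
```

Run:
```python
from h import *
to(.436,.290,.20,np.radians(-2.2))
```

```text
t 7.55 tcp [0.4343 0.2894 0.3001] shift [0.0007 0.0018 0.1001] turn [-0.0011  0.001   0.0004] q6 0.53 op 0.0931 gf 0.0 F [ 0.  -0.2  0.2]
```

The crop shows the plain beech figures in height order: d at (668,70), c at (458,125), b at (40,183) and a at (272,162). The turquoise one at (752,62) is the look-alike.

>>> carry_out(
  targets=[
    {"x": 0.001, "y": 0.002, "z": 0.055, "ax": 0, "ay": 0, "az": 0, "hand": 100},
    {"x": 0.001, "y": 0.002, "z": 0.1, "ax": 0, "ay": 0, "az": 0, "hand": 100},
    {"x": 0.001, "y": 0.002, "z": 0.1, "ax": 0, "ay": 0, "az": 0, "hand": 100},
    {"x": 0.001, "y": 0.002, "z": 0.1, "ax": 0, "ay": 0, "az": 0, "hand": 20},
    {"x": 0.001, "y": 0.002, "z": 0.1, "ax": 0, "ay": 0, "az": 0, "hand": 20},
    {"x": 0.001, "y": 0.002, "z": 0.1, "ax": 0, "ay": 0, "az": 0, "hand": 20},
    {"x": 0.001, "y": 0.002, "z": 0.1, "ax": 0, "ay": 0, "az": 0, "hand": 20},
    {"x": 0.001, "y": 0.002, "z": 0.1, "ax": 0, "ay": 0, "az": 0, "hand": 20},
  ],
  newtons=20,
)

```text
t: 8.55
tool_pos: [0.4362, 0.2909, 0.2015]
orientation: [2.263, 2.179, 0.001]
force: [-0.2, 0.1, -0.3]
opening: 0.0474
gripper_force: 0.0
```

Run:
```python
from h import *
to(.612,.270,.28,np.radians(-2.2))
```

```text
t 8.55 tcp [0.4362 0.2909 0.2015] shift [-0.0142  0.1765 -0.0784] turn [ 0.0005 -0.0003  0.0006] q6 0.53 op 0.0474 gf 0.0 F [-0.2  0.1 -0.3]
```

>>> carry_out(
  targets=[
    {"x": 0, "y": 0, "z": 0, "ax": 0, "ay": 0, "az": 0, "hand": 20},
    {"x": 0, "y": 0, "z": 0, "ax": 0, "ay": 0, "az": 0, "hand": 20},
    {"x": 0, "y": 0, "z": 0, "ax": 0, "ay": 0, "az": 0, "hand": 20},
  ],
)

```text
t: 8.93
tool_pos: [0.4361, 0.2908, 0.2012]
orientation: [-2.263, -2.179, 0.0]
force: [-1.4, -0.1, 2.1]
opening: 0.0361
gripper_force: 20.0
```

>>> carry_out(
  targets=[
    {"x": 0, "y": 0, "z": -0.04, "ax": 0, "ay": 0, "az": 0, "hand": 20},
    {"x": 0, "y": 0.02, "z": -0.08, "ax": 0, "ay": 0, "az": 0, "hand": 20},
    {"x": -0.005, "y": 0.06, "z": -0.1, "ax": 0, "ay": 0, "az": 0, "hand": 20},
    {"x": -0.01, "y": 0.1, "z": -0.1, "ax": 0, "ay": 0, "az": 0, "hand": 20},
    {"x": -0.014, "y": 0.14, "z": -0.09, "ax": 0, "ay": 0, "az": 0, "hand": 20},
    {"x": -0.014, "y": 0.176, "z": -0.08, "ax": 0, "ay": 0, "az": 0, "hand": 20},
    {"x": -0.014, "y": 0.176, "z": -0.08, "ax": 0, "ay": 0, "az": 0, "hand": 20},
    {"x": -0.014, "y": 0.176, "z": -0.08, "ax": 0, "ay": 0, "az": 0, "hand": 20},
  ],
)

```text
t: 9.93
tool_pos: [0.611, 0.2702, 0.2807]
orientation: [-2.263, -2.178, 0.002]
force: [0.4, 0.0, 0.2]
opening: 0.0362
gripper_force: 20.0
```

Run:
```python
from h import *
to(.612,.270,.25,np.radians(-2.2))
```

```text
t 9.93 tcp [0.611  0.2702 0.2807] shift [-0.0001  0.0011  0.0307] turn [-0.0013  0.0003  0.0003] q6 0.38 op 0.0362 gf 20.0 F [0.4 0.  0.2]
```

>>> carry_out(
  targets=[
    {"x": 0, "y": 0.001, "z": 0.018, "ax": 0, "ay": 0, "az": 0, "hand": 20},
    {"x": 0, "y": 0.001, "z": 0.028, "ax": 0, "ay": 0, "az": 0, "hand": 20},
    {"x": 0, "y": 0.001, "z": 0.031, "ax": 0, "ay": 0, "az": 0, "hand": 20},
    {"x": 0, "y": 0.001, "z": 0.031, "ax": 0, "ay": 0, "az": 0, "hand": 20},
  ],
)

```text
t: 10.42
tool_pos: [0.6122, 0.2702, 0.25]
orientation: [-2.263, -2.179, 0.0]
force: [0.3, -0.3, -1.1]
opening: 0.0363
gripper_force: 20.0
```

>>> carry_out(
  targets=[
    {"x": 0, "y": 0, "z": 0.0005, "ax": 0, "ay": 0, "az": 0, "hand": 70},
    {"x": 0, "y": 0, "z": 0.0005, "ax": 0, "ay": 0, "az": 0, "hand": 100},
    {"x": 0, "y": 0, "z": 0.0005, "ax": 0, "ay": 0, "az": 0, "hand": 100},
    {"x": 0, "y": 0, "z": 0.0005, "ax": 0, "ay": 0, "az": 0, "hand": 100},
    {"x": 0, "y": 0, "z": 0.0005, "ax": 0, "ay": 0, "az": 0, "hand": 100},
    {"x": 0, "y": 0, "z": -0.05, "ax": 0, "ay": 0, "az": 0, "hand": 100},
    {"x": 0, "y": 0, "z": -0.1, "ax": 0, "ay": 0, "az": 0, "hand": 100},
    {"x": 0, "y": 0, "z": -0.1, "ax": 0, "ay": 0, "az": 0, "hand": 100},
  ],
)

```text
t: 11.42
tool_pos: [0.614, 0.2707, 0.3569]
orientation: [2.26, 2.176, 0.015]
force: [-0.3, 0.1, 0.5]
opening: 0.0928
gripper_force: 0.0
```

Run:
```python
from h import *
to(.464,.081,.30,np.radians(-2.2))
```

```text
t 11.43 tcp [0.614  0.2707 0.3569] shift [-0.1954 -0.1432  0.0548] turn [ 0.0097 -0.0038  0.0004] q6 0.38 op 0.0928 gf 0.0 F [-0.3  0.1  0.5]
```

>>> carry_out(
  targets=[
    {"x": -0.04, "y": -0.03, "z": 0, "ax": 0, "ay": 0, "az": 0, "hand": 100},
    {"x": -0.08, "y": -0.06, "z": 0.01, "ax": 0, "ay": 0, "az": 0, "hand": 100},
    {"x": -0.12, "y": -0.09, "z": 0.03, "ax": 0, "ay": 0, "az": 0, "hand": 100},
    {"x": -0.16, "y": -0.12, "z": 0.05, "ax": 0, "ay": 0, "az": 0, "hand": 100},
    {"x": -0.195, "y": -0.143, "z": 0.05, "ax": 0, "ay": 0, "az": 0, "hand": 100},
    {"x": -0.195, "y": -0.143, "z": 0.05, "ax": 0, "ay": 0, "az": 0, "hand": 100},
    {"x": -0.195, "y": -0.143, "z": 0.05, "ax": 0, "ay": 0, "az": 0, "hand": 100},
  ],
)

```text
t: 12.3
tool_pos: [0.4624, 0.0808, 0.3002]
orientation: [2.264, 2.178, 0.001]
force: [-0.1, 0.4, 0.1]
opening: 0.0929
gripper_force: 0.0
```

Run:
```python
from h import *
to(.464,.081,.196,np.radians(-2.2))
im,D=read_camera('scene');cv2.imwrite('pics/d.png',cv2.resize(im[125:260,200:470],(800,400)))
P=cloud('scene',D).reshape(-1,3)
Q=P[(P[:,2]>.055)&(np.hypot(P[:,0]-.612,P[:,1]-.27)<.03)];print(len(Q),Q.max(0).round(4),[Q[(Q[:,2]>a)&(Q[:,2]<a+.02)].mean(0).round(4) for a in(.055,.075,.115)])
```

```text
t 12.3 tcp [0.4624 0.0808 0.3002] shift [0.0002 0.0015 0.1042] turn [ 0.0006 -0.0004 -0.0002] q6 0.1 op 0.0929 gf 0.0 F [-0.1  0.4  0.1]
752 [0.6326 0.2849 0.1377] [array([0.6239, 0.2631, 0.065 ]), array([0.6239, 0.2629, 0.0852]), array([0.6181, 0.2673, 0.1278])]
```

>>> carry_out(
  targets=[
    {"x": 0, "y": 0.002, "z": 0.055, "ax": 0, "ay": 0, "az": 0, "hand": 100},
    {"x": 0, "y": 0.002, "z": 0.104, "ax": 0, "ay": 0, "az": 0, "hand": 60},
    {"x": 0, "y": 0.002, "z": 0.104, "ax": 0, "ay": 0, "az": 0, "hand": 60},
    {"x": 0, "y": 0.002, "z": 0.104, "ax": 0, "ay": 0, "az": 0, "hand": 20},
    {"x": 0, "y": 0.002, "z": 0.104, "ax": 0, "ay": 0, "az": 0, "hand": 20},
    {"x": 0, "y": 0.002, "z": 0.104, "ax": 0, "ay": 0, "az": 0, "hand": 20},
    {"x": 0, "y": 0.002, "z": 0.104, "ax": 0, "ay": 0, "az": 0, "hand": 20},
    {"x": 0, "y": 0.002, "z": 0.104, "ax": 0, "ay": 0, "az": 0, "hand": 20},
  ],
)

```text
t: 13.35
tool_pos: [0.4645, 0.0806, 0.1969]
orientation: [2.263, 2.178, 0.001]
force: [-1.4, -0.6, 4.6]
opening: 0.0332
gripper_force: 20.0
```

Run:
```python
from h import *
to(.610,.210,.275,np.radians(-2.2))
```

```text
t 13.35 tcp [0.4645 0.0806 0.1969] shift [ 0.1349  0.1406 -0.0779] turn [ 0.0011 -0.0001  0.0003] q6 0.1 op 0.0332 gf 20.0 F [-1.4 -0.6  4.6]
```

>>> carry_out(
  targets=[
    {"x": 0, "y": 0, "z": -0.045, "ax": 0, "ay": 0, "az": 0, "hand": 20},
    {"x": 0.02, "y": 0.02, "z": -0.085, "ax": 0, "ay": 0, "az": 0, "hand": 20},
    {"x": 0.06, "y": 0.06, "z": -0.095, "ax": 0, "ay": 0, "az": 0, "hand": 20},
    {"x": 0.1, "y": 0.1, "z": -0.09, "ax": 0, "ay": 0, "az": 0, "hand": 20},
    {"x": 0.125, "y": 0.13, "z": -0.08, "ax": 0, "ay": 0, "az": 0, "hand": 20},
    {"x": 0.135, "y": 0.141, "z": -0.078, "ax": 0, "ay": 0, "az": 0, "hand": 20},
    {"x": 0.135, "y": 0.141, "z": -0.078, "ax": 0, "ay": 0, "az": 0, "hand": 20},
    {"x": 0.135, "y": 0.141, "z": -0.078, "ax": 0, "ay": 0, "az": 0, "hand": 20},
  ],
)

```text
t: 14.35
tool_pos: [0.6098, 0.2097, 0.274]
orientation: [-2.263, -2.178, 0.001]
force: [-1.0, 0.5, -1.2]
opening: 0.0334
gripper_force: 20.0
```

Run:
```python
from h import *
to(.610,.210,.245,np.radians(-2.2))
```

```text
t 14.35 tcp [0.6098 0.2097 0.274 ] shift [0.0003 0.0002 0.029 ] turn [-0.0007  0.0003  0.0002] q6 0.29 op 0.0334 gf 20.0 F [-1.   0.5 -1.2]
```

>>> carry_out(
  targets=[
    {"x": 0, "y": 0, "z": 0.016, "ax": 0, "ay": 0, "az": 0, "hand": 20},
    {"x": 0, "y": 0, "z": 0.026, "ax": 0, "ay": 0, "az": 0, "hand": 20},
    {"x": 0, "y": 0, "z": 0.029, "ax": 0, "ay": 0, "az": 0, "hand": 20},
    {"x": 0, "y": 0, "z": 0.029, "ax": 0, "ay": 0, "az": 0, "hand": 20},
  ],
)

```text
t: 14.85
tool_pos: [0.6098, 0.2099, 0.2448]
orientation: [-2.263, -2.178, 0.001]
force: [-0.9, -0.3, 0.8]
opening: 0.0333
gripper_force: 20.0
```

>>> carry_out(
  targets=[
    {"x": 0, "y": 0, "z": 0.0005, "ax": 0, "ay": 0, "az": 0, "hand": 70},
    {"x": 0, "y": 0, "z": 0.0005, "ax": 0, "ay": 0, "az": 0, "hand": 100},
    {"x": 0, "y": 0, "z": 0.0005, "ax": 0, "ay": 0, "az": 0, "hand": 100},
    {"x": 0, "y": 0, "z": 0.0005, "ax": 0, "ay": 0, "az": 0, "hand": 100},
    {"x": 0, "y": 0, "z": 0.0005, "ax": 0, "ay": 0, "az": 0, "hand": 100},
    {"x": 0, "y": 0, "z": -0.05, "ax": 0, "ay": 0, "az": 0, "hand": 100},
    {"x": 0, "y": 0, "z": -0.1, "ax": 0, "ay": 0, "az": 0, "hand": 100},
    {"x": 0, "y": 0, "z": -0.1, "ax": 0, "ay": 0, "az": 0, "hand": 100},
  ],
)

```text
t: 15.85
tool_pos: [0.6118, 0.2106, 0.3516]
orientation: [2.26, 2.175, 0.014]
force: [0.6, -0.2, 0.2]
opening: 0.0926
gripper_force: 0.0
```

Run:
```python
from h import *
to(.453,-.282,.30,np.radians(-2.2))
```

```text
t 15.85 tcp [0.6118 0.2106 0.3516] shift [-0.4984 -0.1405  0.0488] turn [ 0.0098 -0.0029  0.0004] q6 0.29 op 0.0926 gf 0.0 F [ 0.6 -0.2  0.2]
```

>>> carry_out(
  targets=[
    {"x": -0.06, "y": -0.017, "z": 0, "ax": 0, "ay": 0, "az": 0, "hand": 100},
    {"x": -0.12, "y": -0.034, "z": 0, "ax": 0, "ay": 0, "az": 0, "hand": 100},
    {"x": -0.18, "y": -0.051, "z": 0.01, "ax": 0, "ay": 0, "az": 0, "hand": 100},
    {"x": -0.24, "y": -0.068, "z": 0.02, "ax": 0, "ay": 0, "az": 0, "hand": 100},
    {"x": -0.3, "y": -0.085, "z": 0.03, "ax": 0, "ay": 0, "az": 0, "hand": 100},
    {"x": -0.36, "y": -0.102, "z": 0.04, "ax": 0, "ay": 0, "az": 0, "hand": 100},
    {"x": -0.42, "y": -0.119, "z": 0.044, "ax": 0, "ay": 0, "az": 0, "hand": 100},
    {"x": -0.48, "y": -0.136, "z": 0.044, "ax": 0, "ay": 0, "az": 0, "hand": 100},
  ],
)

```text
t: 16.85
tool_pos: [0.4555, -0.2634, 0.3]
orientation: [-2.262, -2.178, 0.0]
force: [0.6, -0.2, 0.1]
opening: 0.0931
gripper_force: 0.0
```

Run:
```python
from h import *
im,D=read_camera('scene');t,DT=read_camera('top');cv2.imwrite('pics/cd.png',im)
P=cloud('scene',D).reshape(-1,3)
for n,c,h in(('d',(.612,.27),.136),('c',(.61,.21),.122)):
    Q=P[(P[:,2]>.055)&(np.hypot(P[:,0]-c[0],P[:,1]-c[1])<.028)];print(n,len(Q),Q[:,2].max().round(4),Q[Q[:,2]>h-.02].mean(0).round(4),Q[Q[:,2]<.075].mean(0).round(4))
to(.453,-.282,.25,np.radians(-2.2))
```

```text
d 748 0.1371 [0.6176 0.2675 0.1289] [0.6237 0.2629 0.0654]
c 557 0.1231 [0.6147 0.2082 0.115 ] [0.621  0.2044 0.0653]
t 16.95 tcp [ 0.4545 -0.2668  0.3005] shift [-0.0152 -0.0007  0.0505] turn [-0.0012  0.0015 -0.0054] q6 -0.58 op 0.0933 gf 0.0 F [ 0.5  0.9 -0.9]
```

>>> carry_out(
  targets=[
    {"x": -0.0145, "y": -0.001, "z": 0.03, "ax": 0, "ay": 0, "az": 0, "hand": 100},
    {"x": -0.0145, "y": -0.001, "z": 0.05, "ax": 0, "ay": 0, "az": 0, "hand": 100},
    {"x": -0.0145, "y": -0.001, "z": 0.05, "ax": 0, "ay": 0, "az": 0, "hand": 100},
  ],
)

```text
t: 17.32
tool_pos: [0.4544, -0.2754, 0.2487]
orientation: [-2.26, -2.175, 0.001]
force: [-0.3, -0.1, -0.4]
opening: 0.0927
gripper_force: 0.0
```

Run:
```python
from h import *
to(.453,-.282,.194,np.radians(-2.2))
```

```text
t 17.32 tcp [ 0.4544 -0.2754  0.2487] shift [-0.0068 -0.0009  0.0547] turn [-0.004  -0.0029  0.0004] q6 -0.6 op 0.0927 gf 0.0 F [-0.3 -0.1 -0.4]
```

>>> carry_out(
  targets=[
    {"x": -0.006, "y": -0.001, "z": 0.02, "ax": 0, "ay": 0, "az": 0, "hand": 100},
    {"x": -0.006, "y": -0.001, "z": 0.055, "ax": 0, "ay": 0, "az": 0, "hand": 60},
    {"x": -0.006, "y": -0.001, "z": 0.055, "ax": 0, "ay": 0, "az": 0, "hand": 60},
    {"x": -0.006, "y": -0.001, "z": 0.055, "ax": 0, "ay": 0, "az": 0, "hand": 15},
    {"x": -0.006, "y": -0.001, "z": 0.055, "ax": 0, "ay": 0, "az": 0, "hand": 15},
    {"x": -0.006, "y": -0.001, "z": 0.055, "ax": 0, "ay": 0, "az": 0, "hand": 15},
    {"x": -0.006, "y": -0.001, "z": 0.055, "ax": 0, "ay": 0, "az": 0, "hand": 15},
    {"x": -0.006, "y": -0.001, "z": 0.055, "ax": 0, "ay": 0, "az": 0, "hand": 15},
  ],
)

```text
t: 18.32
tool_pos: [0.4541, -0.2825, 0.1965]
orientation: [2.263, 2.179, 0.0]
force: [-0.4, 0.4, 1.8]
opening: 0.0305
gripper_force: 20.0
```

Run:
```python
from h import *
to(.607,.150,.275,np.radians(-2.2))
```

```text
t 18.32 tcp [ 0.4541 -0.2825  0.1965] shift [ 0.438   0.1363 -0.0786] turn [0.0003 0.0002 0.0003] q6 -0.61 op 0.0305 gf 20.0 F [-0.4  0.4  1.8]
```

>>> carry_out(
  targets=[
    {"x": 0, "y": 0, "z": -0.05, "ax": 0, "ay": 0, "az": 0, "hand": 15},
    {"x": 0.03, "y": 0.02, "z": -0.095, "ax": 0, "ay": 0, "az": 0, "hand": 15},
    {"x": 0.085, "y": 0.04, "z": -0.1, "ax": 0, "ay": 0, "az": 0, "hand": 15},
    {"x": 0.14, "y": 0.06, "z": -0.1, "ax": 0, "ay": 0, "az": 0, "hand": 15},
    {"x": 0.195, "y": 0.08, "z": -0.1, "ax": 0, "ay": 0, "az": 0, "hand": 15},
    {"x": 0.25, "y": 0.1, "z": -0.1, "ax": 0, "ay": 0, "az": 0, "hand": 15},
    {"x": 0.305, "y": 0.115, "z": -0.1, "ax": 0, "ay": 0, "az": 0, "hand": 15},
    {"x": 0.36, "y": 0.13, "z": -0.09, "ax": 0, "ay": 0, "az": 0, "hand": 15},
  ],
)

```text
t: 19.32
tool_pos: [0.5984, 0.0743, 0.2871]
orientation: [2.262, 2.178, 0.002]
force: [0.2, -0.0, -0.3]
opening: 0.0305
gripper_force: 20.0
```

>>> carry_out(
  targets=[
    {"x": 0.045, "y": 0.004, "z": 0.006, "ax": 0, "ay": 0, "az": 0, "hand": 15},
    {"x": 0.073, "y": 0.006, "z": 0.01, "ax": 0, "ay": 0, "az": 0, "hand": 15},
    {"x": 0.073, "y": 0.006, "z": 0.01, "ax": 0, "ay": 0, "az": 0, "hand": 15},
    {"x": 0.073, "y": 0.006, "z": 0.01, "ax": 0, "ay": 0, "az": 0, "hand": 15},
  ],
)

```text
t: 19.82
tool_pos: [0.6063, 0.1445, 0.2761]
orientation: [2.263, 2.179, -0.001]
force: [0.8, 0.5, -0.7]
opening: 0.0303
gripper_force: 20.0
```

Run:
```python
from h import *
to(.607,.150,.2445,np.radians(-2.2))
```

```text
t 19.82 tcp [0.6063 0.1445 0.2761] shift [0.0055 0.0005 0.0315] turn [-0.0004  0.0006  0.0005] q6 0.19 op 0.0303 gf 20.0 F [ 0.8  0.5 -0.7]
```

>>> carry_out(
  targets=[
    {"x": 0.005, "y": 0, "z": 0.015, "ax": 0, "ay": 0, "az": 0, "hand": 15},
    {"x": 0.005, "y": 0, "z": 0.027, "ax": 0, "ay": 0, "az": 0, "hand": 15},
    {"x": 0.005, "y": 0, "z": 0.031, "ax": 0, "ay": 0, "az": 0, "hand": 15},
    {"x": 0.005, "y": 0, "z": 0.031, "ax": 0, "ay": 0, "az": 0, "hand": 15},
  ],
)

```text
t: 20.32
tool_pos: [0.6064, 0.1496, 0.2446]
orientation: [-2.263, -2.178, 0.001]
force: [-0.0, 0.9, 0.4]
opening: 0.0302
gripper_force: 20.0
```

>>> carry_out(
  targets=[
    {"x": 0, "y": 0, "z": 0.0005, "ax": 0, "ay": 0, "az": 0, "hand": 70},
    {"x": 0, "y": 0, "z": 0.0005, "ax": 0, "ay": 0, "az": 0, "hand": 100},
    {"x": 0, "y": 0, "z": 0.0005, "ax": 0, "ay": 0, "az": 0, "hand": 100},
    {"x": 0, "y": 0, "z": 0.0005, "ax": 0, "ay": 0, "az": 0, "hand": 100},
    {"x": 0, "y": 0, "z": 0.0005, "ax": 0, "ay": 0, "az": 0, "hand": 100},
    {"x": 0, "y": 0, "z": -0.05, "ax": 0, "ay": 0, "az": 0, "hand": 100},
    {"x": 0, "y": 0, "z": -0.1, "ax": 0, "ay": 0, "az": 0, "hand": 100},
    {"x": 0, "y": 0, "z": -0.1, "ax": 0, "ay": 0, "az": 0, "hand": 100},
  ],
)

```text
t: 21.32
tool_pos: [0.6083, 0.1505, 0.3515]
orientation: [2.259, 2.175, 0.013]
force: [0.4, -0.7, 0.2]
opening: 0.093
gripper_force: 0.0
```

Run:
```python
from h import *
to(.462,-.086,.30,np.radians(-2.2))
```

```text
t 21.32 tcp [0.6083 0.1505 0.3515] shift [-0.2419 -0.1377  0.0496] turn [ 0.0098 -0.002   0.0005] q6 0.2 op 0.093 gf 0.0 F [ 0.4 -0.7  0.2]
```

>>> carry_out(
  targets=[
    {"x": -0.05, "y": -0.028, "z": 0, "ax": 0, "ay": 0, "az": 0, "hand": 100},
    {"x": -0.1, "y": -0.057, "z": 0.01, "ax": 0, "ay": 0, "az": 0, "hand": 100},
    {"x": -0.15, "y": -0.085, "z": 0.03, "ax": 0, "ay": 0, "az": 0, "hand": 100},
    {"x": -0.2, "y": -0.114, "z": 0.045, "ax": 0, "ay": 0, "az": 0, "hand": 100},
    {"x": -0.242, "y": -0.137, "z": 0.045, "ax": 0, "ay": 0, "az": 0, "hand": 100},
    {"x": -0.242, "y": -0.137, "z": 0.045, "ax": 0, "ay": 0, "az": 0, "hand": 100},
    {"x": -0.242, "y": -0.137, "z": 0.045, "ax": 0, "ay": 0, "az": 0, "hand": 100},
    {"x": -0.242, "y": -0.137, "z": 0.045, "ax": 0, "ay": 0, "az": 0, "hand": 100},
  ],
)

```text
t: 22.32
tool_pos: [0.461, -0.0857, 0.3001]
orientation: [-2.262, -2.18, -0.0]
force: [1.0, 0.0, 0.5]
opening: 0.093
gripper_force: 0.0
```

Run:
```python
from h import *
to(.462,-.086,.190,np.radians(-2.2))
```

```text
t 22.32 tcp [ 0.461  -0.0857  0.3001] shift [-0.0003  0.001   0.1101] turn [ 0.0001 -0.0003  0.0016] q6 -0.26 op 0.093 gf 0.0 F [1.  0.  0.5]
```

>>> carry_out(
  targets=[
    {"x": 0, "y": 0.001, "z": 0.06, "ax": 0, "ay": 0, "az": 0, "hand": 100},
    {"x": 0, "y": 0.001, "z": 0.105, "ax": 0, "ay": 0, "az": 0, "hand": 60},
    {"x": 0, "y": 0.001, "z": 0.11, "ax": 0, "ay": 0, "az": 0, "hand": 60},
    {"x": 0, "y": 0.001, "z": 0.11, "ax": 0, "ay": 0, "az": 0, "hand": 10},
    {"x": 0, "y": 0.001, "z": 0.11, "ax": 0, "ay": 0, "az": 0, "hand": 10},
    {"x": 0, "y": 0.001, "z": 0.11, "ax": 0, "ay": 0, "az": 0, "hand": 10},
    {"x": 0, "y": 0.001, "z": 0.11, "ax": 0, "ay": 0, "az": 0, "hand": 10},
    {"x": 0, "y": 0.001, "z": 0.11, "ax": 0, "ay": 0, "az": 0, "hand": 10},
  ],
)

```text
t: 23.32
tool_pos: [0.4616, -0.0866, 0.1905]
orientation: [2.263, 2.178, 0.0]
force: [0.1, -0.1, 0.4]
opening: 0.0281
gripper_force: 2.6
```

Run:
```python
from h import *
to(.605,.090,.27,np.radians(-2.2))
```

```text
t 23.32 tcp [ 0.4616 -0.0866  0.1905] shift [ 0.182   0.1366 -0.0794] turn [0.0005 0.0001 0.0003] q6 -0.26 op 0.0281 gf 2.6 F [ 0.1 -0.1  0.4]
```

>>> carry_out(
  targets=[
    {"x": 0, "y": 0, "z": 0, "ax": 0, "ay": 0, "az": 0, "hand": 10},
    {"x": 0, "y": 0, "z": -0.05, "ax": 0, "ay": 0, "az": 0, "hand": 10},
    {"x": 0.03, "y": 0.02, "z": -0.09, "ax": 0, "ay": 0, "az": 0, "hand": 10},
    {"x": 0.075, "y": 0.055, "z": -0.095, "ax": 0, "ay": 0, "az": 0, "hand": 10},
    {"x": 0.12, "y": 0.09, "z": -0.095, "ax": 0, "ay": 0, "az": 0, "hand": 10},
    {"x": 0.16, "y": 0.12, "z": -0.085, "ax": 0, "ay": 0, "az": 0, "hand": 10},
    {"x": 0.182, "y": 0.1365, "z": -0.08, "ax": 0, "ay": 0, "az": 0, "hand": 10},
    {"x": 0.182, "y": 0.1365, "z": -0.08, "ax": 0, "ay": 0, "az": 0, "hand": 10},
  ],
)

```text
t: 24.32
tool_pos: [0.6051, 0.0916, 0.269]
orientation: [-2.26, -2.181, 0.002]
force: [0.3, -0.3, -0.3]
opening: 0.0275
gripper_force: 20.0
```

>>> carry_out(
  targets=[
    {"x": 0, "y": 0, "z": 0, "ax": 0, "ay": 0, "az": 0, "hand": 10},
    {"x": 0, "y": 0, "z": 0, "ax": 0, "ay": 0, "az": 0, "hand": 10},
  ],
)

```text
t: 24.58
tool_pos: [0.6044, 0.0892, 0.2704]
orientation: [2.264, 2.178, -0.0]
force: [0.3, 1.3, -0.1]
opening: 0.0273
gripper_force: 20.0
```

Run:
```python
from h import *
to(.605,.090,.2385,np.radians(-2.2))
```

```text
t 24.57 tcp [0.6044 0.0892 0.2704] shift [0.0008 0.0005 0.0319] turn [-0.      0.0002 -0.0007] q6 0.1 op 0.0273 gf 20.0 F [ 0.3  1.3 -0.1]
```

>>> carry_out(
  targets=[
    {"x": 0.001, "y": 0, "z": 0.016, "ax": 0, "ay": 0, "az": 0, "hand": 10},
    {"x": 0.001, "y": 0, "z": 0.027, "ax": 0, "ay": 0, "az": 0, "hand": 10},
    {"x": 0.001, "y": 0, "z": 0.0315, "ax": 0, "ay": 0, "az": 0, "hand": 10},
    {"x": 0.001, "y": 0, "z": 0.0315, "ax": 0, "ay": 0, "az": 0, "hand": 10},
  ],
)

```text
t: 25.08
tool_pos: [0.6046, 0.091, 0.2383]
orientation: [-2.263, -2.178, 0.001]
force: [-1.5, 0.9, 2.6]
opening: 0.0267
gripper_force: 20.0
```

>>> carry_out(
  targets=[
    {"x": 0, "y": 0, "z": 0.0005, "ax": 0, "ay": 0, "az": 0, "hand": 70},
    {"x": 0, "y": 0, "z": 0.0005, "ax": 0, "ay": 0, "az": 0, "hand": 100},
    {"x": 0, "y": 0, "z": 0.0005, "ax": 0, "ay": 0, "az": 0, "hand": 100},
    {"x": 0, "y": 0, "z": 0.0005, "ax": 0, "ay": 0, "az": 0, "hand": 100},
    {"x": 0, "y": 0, "z": 0.0005, "ax": 0, "ay": 0, "az": 0, "hand": 100},
    {"x": 0, "y": 0, "z": -0.05, "ax": 0, "ay": 0, "az": 0, "hand": 100},
    {"x": 0, "y": 0, "z": -0.11, "ax": 0, "ay": 0, "az": 0, "hand": 100},
    {"x": 0, "y": 0, "z": -0.15, "ax": 0, "ay": 0, "az": 0, "hand": 100},
  ],
)

```text
t: 26.08
tool_pos: [0.6052, 0.0912, 0.3922]
orientation: [2.262, 2.177, 0.004]
force: [0.5, 0.6, -0.6]
opening: 0.0927
gripper_force: 0.0
```

>>> carry_out(
  targets=[
    {"x": -0.06, "y": -0.02, "z": 0, "ax": 0, "ay": 0, "az": 0, "hand": 100},
    {"x": -0.12, "y": -0.04, "z": 0, "ax": 0, "ay": 0, "az": 0, "hand": 100},
    {"x": -0.18, "y": -0.06, "z": 0, "ax": 0, "ay": 0, "az": 0, "hand": 100},
    {"x": -0.24, "y": -0.08, "z": 0, "ax": 0, "ay": 0, "az": 0, "hand": 100},
    {"x": -0.24, "y": -0.08, "z": 0, "ax": 0, "ay": 0, "az": 0, "hand": 100},
    {"x": -0.24, "y": -0.08, "z": 0, "ax": 0, "ay": 0, "az": 0, "hand": 100},
  ],
)

```text
t: 26.82
tool_pos: [0.5158, -0.1457, 0.3888]
orientation: [-2.265, -2.177, -0.001]
force: [0.9, 0.3, 0.1]
opening: 0.093
gripper_force: 0.0
```

Run:
```python
from h import *
im,D=read_camera('scene');t,DT=read_camera('top')
cv2.imwrite('pics/end.png',np.vstack([cv2.resize(im[130:250,250:470],(770,420),interpolation=2),cv2.resize(t[160:205,155:305],(770,180))[:,:]]))
P=cloud('scene',D).reshape(-1,3)
for n,c,h in(('d',(.612,.27),.136),('c',(.61,.21),.122),('b',(.607,.15),.108),('a',(.605,.09),.094)):
    Q=P[(P[:,2]>.053)&(np.hypot(P[:,0]-c[0],P[:,1]-c[1])<.028)];print(n,len(Q),Q[:,2].max().round(4),Q[Q[:,2]>h-.015].mean(0).round(4),Q[Q[:,2]<.067].mean(0).round(4))
```

```text
d 766 0.1368 [0.6174 0.2677 0.1297] [0.624  0.2631 0.0603]
c 575 0.123 [0.6147 0.2081 0.1161] [0.6217 0.2054 0.0599]
b 412 0.1085 [0.6111 0.1473 0.1025] [0.6174 0.145  0.06  ]
a 282 0.0958 [0.6089 0.0907 0.0888] [0.6145 0.0885 0.0598]
```

View pics/end.png

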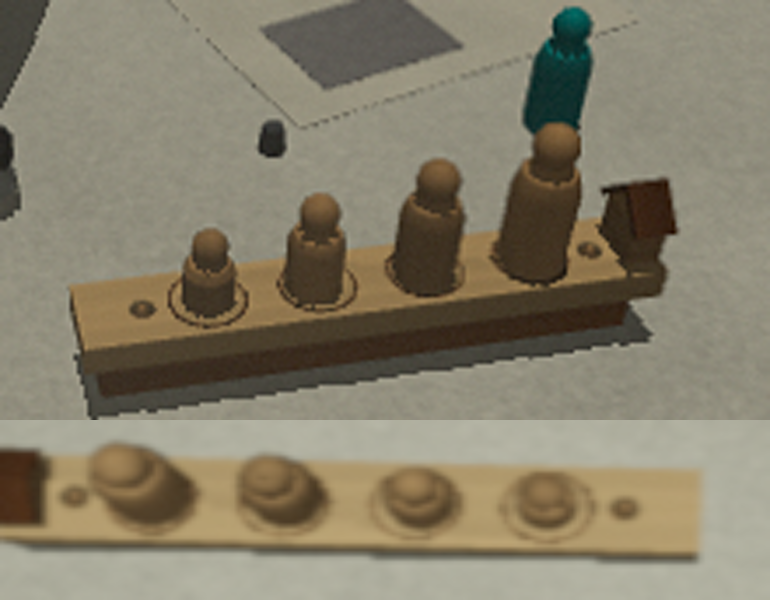

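All four figures stand upright inside their rings, at crop (208,290), (317,275), (428,255) and (535,240), tallest by the house. The plate is flat on the foot.

```bash
python3 -c "
from plant import robot
print(robot.close_job())"
```

```text
the job is handed in; nothing more can be done
None
```

The job is handed in: in the last pictures the plate lay flat on the foot and all four figures stood upright in their rings, tallest next to the house; I never moved the jar, and no verdict came back.

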